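Re-index the swivelling inspection camera

TASK

The small red inspection camera on the swivel stage is locked in its middle notch. Pull the orange spring ring straight up until its pin is just clear, swing the bracket so that the camera turns towards the white ball, and let the ring go so that the pin drops fully home in the brass notch on that side. The notch blocks are clamped by hand, so feel for the notch with the pin and do not force the pin against it; do not overstretch the spring, keep off the camera, and leave everything else on the bench where it is.

Things in the scene. Friction and masses are not known exactly. Their poses are not given: they have to be found in the camera images.
- stage: Fixed swivel stage: black round foot 140 mm across, 40 mm high. Origin: centre of its underside, on the swivel axis; z up; -x points to the side with the orange ring (towards the robot, within about 25 degrees), +x is where the camera looks in the middle notch. With the stage's heading h and the swing s the ring lies 85 mm from the axis, in direction h + s + 180 degrees.
- pivot (a point): Point on the vertical swivel axis, 62 mm above the bench, at the level of the bracket's top. The aluminium bracket (180 x 36 x 10 mm) carries the camera on one end and the ring on the other: when the camera goes to one side, the ring goes to the other.
- swing (a joint): Swivel of the bracket about the vertical axis, rad; 0 = middle notch (start), positive = counter-clockwise seen from above, limits +-0.82. Turning it by the ring takes about 1 N with the pin clear and 3 to 5 N while the pin drags on the track.
- ring (a joint): Travel of the spring ring and its pin straight up, m; 0 = pin fully home in a notch, 0.007 to 0.008 = pin tip resting on the track between notches, 0.009 to 0.014 = clear of it. The spring pulls down with 5 N at 0, 9 N at 0.008, 11 N at 0.012; motion is damped (60 N per m/s). Beyond 0.016 the spring is overstretched (hard stop at 0.020).
- ring_grip (a point): Point on the axis of the orange pull ring, at gripping height. The ring is an upright ribbed cylinder 28 mm in diameter and 34 mm high: top 10 mm above this point, underside 24 mm below. With the pin home this point is 104 mm above the bench, and a 24 mm wide housing begins 27 mm below it. Any yaw will do for the grip.
- pin: Steel index pin under the ring, 8 mm in diameter, flat tip with a 0.7 mm chamfer; moves with the ring. Origin at the tip: 38 mm above the bench when home. Pin and notches are damaged if pin and track press on each other with more than 20 N; a freely released ring does not do so.
- index_plate: Fixed arc track under the ring, 85 mm from the swivel axis, 24 mm wide, flat top 46 mm above the bench, unbroken but for three notches 10 mm wide along the arc, upright walls: the middle one (grey, swing 0) and one in each of two brass blocks clamped somewhere from 27 to 39 degrees (0.47 to 0.68 rad) either side; their angles are not measured and differ. Over a notch the pin drops 8 mm.
- camera: Red inspection camera, a 42 mm cube with a black 42 mm wide lens, on the bracket's end away from the ring. Delicate: not to be touched. Origin: centre of its underside, 52 mm from the swivel axis, 62 mm above the bench; x along the view. Its top is 104 mm above the bench.
- white_ball: Loose stand: 52 mm dark foot, thin post, 40 mm white ball, 100 mm high. Origin: centre of its underside. It stands beyond the stage on its left (+y of the stage) or right (-y), changing from run to run: the camera must go to this side (swing positive if the ball is at +y, negative if at -y).
- black_trap: Loose black upright cylinder, 38 mm wide and 94 mm high on a 52 mm aluminium foot, on the other side from the white ball. Origin: centre of its underside. Bystander.
- screwdriver: Loose red screwdriver lying on the bench, 160 mm long. Bystander.
- lens_jar: Loose round grey jar with a blue lid, 60 mm wide, 34 mm high. Origin: centre of its underside. Bystander.
There are look-alikes about, which are no part of the job. What is meant by the stage is not green, and is the smaller of those in its own colour.

How it is judged:
On the way, in this order (a step that is already met when the one before it is completed fails the run):
1. the ring is pulled up until the pin is clear of the middle notch (value of joint ring above 0.0085 m and value of joint swing between -0.15 and 0.15 rad), for 0.1 s.
2. the bracket is swung with the camera towards the side of the white ball, more than 0.2 rad (((y of white_ball in the frame of stage above 0 m and value of joint swing above 0.2 rad) or (y of white_ball in the frame of stage below 0 m and value of joint swing below -0.2 rad))), for 0.1 s.
At the end, for the whole second after the job is handed in: The bracket is turned more than 0.4 rad towards the side of the white ball and at rest (below 0.05 rad/s), with the pin fully home in the brass notch there (ring travel below 2 mm), the ring released (((y of white_ball in the frame of stage above 0 m and value of joint swing above 0.4 rad) or (y of white_ball in the frame of stage below 0 m and value of joint swing below -0.4 rad)) and value of joint ring below 0.002 m and velocity of joint swing between -0.05 and 0.05 rad/s); the robot touches nothing.
It fails at once if pin and index track press on each other with more than 20 N (contact force between pin and index_plate above 20 N).
It fails at once if the ring is pulled out more than 16 mm (value of joint ring above 0.016 m).
It fails at once if the robot touches the camera (more than 1 N) (contact force between any of the fingers, the arm and camera above 1 N).
It fails at once if the white ball, black cylinder, screwdriver or lens jar is moved more than 10 mm (distance of any of white_ball, black_trap, screwdriver, lens_jar from where it was at the start of the episode above 0.01 m).
It also fails if it takes over 64 s, if anything falls off the work surface, if the arm or the gripper's body presses on something with over 40 N, if the wrist force passes 120 N, or if a joint passes its speed limit or range.

ROBOT

A 7-joint arm with a two-finger parallel gripper is mounted at the origin on the work surface. World frame = base frame: x ahead of the robot, y to its left, z up, the work surface at z = 0. Lengths are in m, angles in rad, forces in N, time in s.
With the tool pointing down it reaches from about 0.425 to 0.925 m from the base axis. Payload 6.8 kg.
Tool frame: the origin (TCP) lies at the very end of the fingers, on their centre line; the grasp point (between the pads) lies 19 mm behind it; z points along the fingers, y is the direction in which the jaws open and shut (so a half turn about z gives the same grasp; the last joint's range is limited). The gripper opens to 88 mm and grips with 3 to 60 N. Pads are 20 mm wide; open, the fingers measure 115 mm over their backs; the gripper's body (75 mm by 178 mm) begins 61 mm behind the grasp point.
Start: joints at [-0.108, 0.477, 0.022, 1.555, -0.011, 1.109, -0.083], TCP at [0.675, 0, 0.223] pointing down, gripper open.
Joint ranges: [-2.96, 2.96], [-0.34, 2.1], [-1.41, 1.46], [0.24, 2.44], [-1.37, 4.51], [0.17, 1.92], [-2.96, 2.96]. Speed limits (rad/s): [2.39, 2.39, 3.14, 3.14, 3.14, 3.14, 3.14].

INTERFACE

Orientations are given as a rotation vector (axis times angle).
In Python, from rig import r gives the robot as it stands.
- The arm moves only by the shell command python3 -m pendant 'ROWS'. ROWS is JSON, a list of rows, each a list of 7 numbers: the turn, a rotation vector about the tool's x, y, z in rad, then the shift along the tool's x, y, z in m, then the finger opening in m, from 0 to 0.0878. A call has 1 to 12 rows; each row shifts and turns the pose as measured when the row begins, along the tool's axes as they then stand; what a row does not reach is not made up. A row lasts 1/12 s, in which the tool goes at most 41.7 mm and 7.16 degrees, less where a joint would pass 70% of its speed; a pose out of reach is approached as far as the arm can. A call is refused whole if a number of a shift passes 0.0417 or a number of a turn 0.125, either way. A call with a gripper value outside its range is refused whole. The fingers move at their own pace and stop on an object; the grip force is fixed at half the most. Time passes only in rows, so rows that do not move let the fingers close. It gives the time, the measured TCP pose, the force and the opening at its end, in the units of the state.
- r.get_state(): the state, without advancing time (a new reading comes with each control period).
- r.camera(name): name is "scene" or "side" or "wrist"; returns (picture, depth): 400x640x3 uint8, red, green, blue; 400x640 float32, m along the optical axis (not along the pixel's ray), 0 where there is no reading.
- r.get_calibration(name): a dict with "fx", "fy", "cx", "cy" (pixels), "dist_coeffs" ([k1, k2, p1, p2, k3] as OpenCV has them; the pictures are not rectified), "extrinsics" (4x4, takes a point from world to camera coordinates). Camera axes: x right, y down, z forward; pixel columns grow to the right and rows downward; lengths in m; the calibration is good to about 2 mm. A picture is of the moment at which its call begins: read the wrist's pose just before it. get_calibration takes no time and is no camera call; for the wrist camera it gives the pose at the moment of the call.
- r.hand_in(): hands the job in, once; it reports no verdict.
The state is a dict: "clock": time; "qpos": joint angles; "joint_vel": joint speeds; "tau": joint torques, N m; "position": TCP position; "ee_rot": TCP orientation; "wrist_force": force on the tool from outside, world axes, zero at the start; "moment": the same for the moment, N m; "opening": opening from 0.0 (shut) to 1.0 (fully open).
Only numpy, scipy, OpenCV 4.12 (cv2) and the standard library are available. Lean on these libraries where they do the work, as an engineer would, in place of code of your own. Each camera call takes 0.05 s, during which the arm holds its last target. There are 200 camera calls.

## Working session

There is one attempt and no reset: what is moved stays moved. The work goes in short steps, Python scripts to look and compute and a shell command to move; the robot and the scene stay as the last step left them, time stands still between calls to the robot, and variables do not carry over. Pictures are saved under pics/ and viewed, about 8 in all and at most 12, crops included, and the job is handed in when it is done.

```bash
ls; mkdir -p pics; python3 - <<'E'
from rig import r
import cv2,numpy as np
s=r.get_state();print(s)
for n in("scene","side"):
    p,d=r.camera(n);cv2.imwrite(f"pics/{n}0.png",p[:,:,::-1]);np.savez(f"pics/{n}0.npz",p=p,d=d)
    c=r.get_calibration(n);print(n,c)
E
```

```text
pics
{'clock': 0.0, 'qpos': array([-0.10810474,  0.47778852,  0.02233659,  1.55642256, -0.01149563,
        1.10930895, -0.0831095 ]), 'joint_vel': array([ 0.00053363, -0.00023153,  0.00165116, -0.00047144,  0.00089975,
       -0.00020492, -0.00029362]), 'tau': array([-1.31144458e-03, -5.82851672e+01,  1.53386436e+00, -2.72606850e+01,
       -5.43364382e-02,  1.69422745e-02,  2.21527275e-04]), 'position': array([ 6.74404779e-01, -1.09852439e-05,  2.21701637e-01]), 'ee_rot': array([-2.22058745e+00, -2.22063603e+00,  2.14262132e-03]), 'wrist_force': array([ 0.15659109,  0.07797885, -0.43647559]), 'moment': array([0.00553441, 0.00575822, 0.04056253]), 'opening': 0.9987802686013605}
scene {'fx': 439.9100215698062, 'fy': 439.9100215698062, 'cx': 314.70319846593327, 'cy': 206.2026210879454, 'dist_coeffs': array([0.02200601, 0.        , 0.        , 0.        , 0.        ]), 'extrinsics': array([[ 7.27357152e-01,  6.86257788e-01,  1.34981727e-03,
        -3.97811881e-01],
       [ 4.77834926e-01, -5.05038293e-01, -7.18755943e-01,
        -2.03913943e-01],
       [-4.92570154e-01,  5.23437265e-01, -6.95261154e-01,
         1.41818156e+00],
       [ 0.00000000e+00,  0.00000000e+00,  0.00000000e+00,
         1.00000000e+00]])}
side {'fx': 480.19042329363225, 'fy': 480.19042329363225, 'cx': 317.66360607083647, 'cy': 194.57168068030168, 'dist_coeffs': array([-0.04643605,  0.        ,  0.        ,  0.        ,  0.        ]), 'extrinsics': array([[-0.7705081 , -0.63725434,  0.01497224,  0.40605355],
       [-0.34665063,  0.39919468, -0.84880913,  0.26635814],
       [ 0.53493046, -0.65920445, -0.52848736,  0.94012417],
       [ 0.        ,  0.        ,  0.        ,  1.        ]])}
```

View pics/scene0.png

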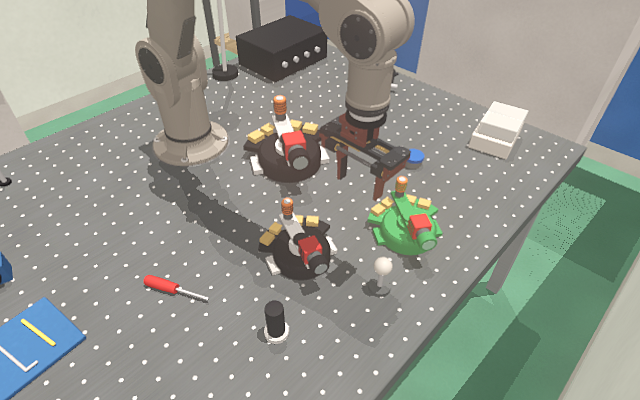

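View pics/side0.png

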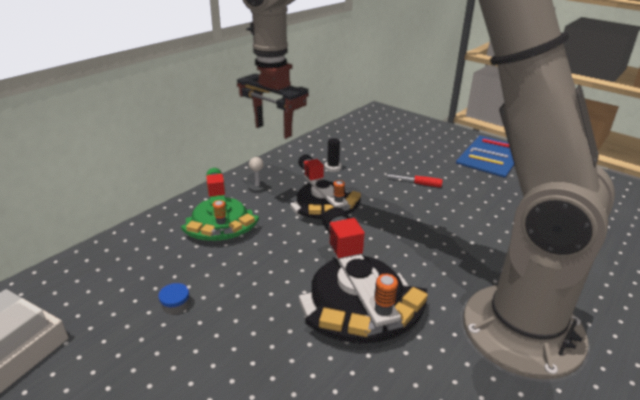

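Candidates in the scene view: black stage A at (288,150), black stage B at (302,245) with ring at (287,207), and a green stage at (408,225), which is excluded. A and B still have to be compared by measured size. B looks smaller. The white ball is at (383,268) and the black cylinder at (275,320).

```bash
cat > h.py <<'E'
import numpy as np,cv2
def ray(c,uv):
    K=np.array([[c["fx"],0,c["cx"]],[0,c["fy"],c["cy"]],[0,0,1]])
    x=cv2.undistortPoints(np.array(uv,float).reshape(-1,1,2),K,np.array(c["dist_coeffs"]))[:,0]
    R=c["extrinsics"][:3,:3];t=c["extrinsics"][:3,3]
    d=np.c_[x,np.ones(len(x))]@R
    return -R.T@t,d
def cloud(c,d,m):
    v,u=np.nonzero(m&(d>0));o,k=ray(c,np.c_[u,v]);return o+k*d[v,u][:,None],np.c_[u,v]
def onz(c,uv,z):
    o,k=ray(c,uv);return o+k*((z-o[2])/k[:,2])[:,None]
E
python3 - <<'E'
from rig import r
from h import *
for n in("scene","side"):
    z=np.load(f"pics/{n}0.npz");p,d=z["p"],z["d"];c=r.get_calibration(n)
    h=cv2.cvtColor(p,cv2.COLOR_RGB2HSV);H,S,V=[h[...,i].astype(int) for i in range(3)]
    M={"orange":(H>=6)&(H<=14)&(S>150)&(V>70),"red":((H<4)|(H>175))&(S>170)&(V>80),"brass":(H>=15)&(H<=24)&(S>90)&(V>100),
       "white":(S<30)&(V>185)}
    for k,m in M.items():
        q,l,st,ce=cv2.connectedComponentsWithStats(m.astype(np.uint8))
        for i in range(1,q):
            if st[i,4]<25: continue
            P,_=cloud(c,d,l==i)
            if len(P)<10: continue
            a=np.median(P,0)
            if not(.3<a[0]<1.1 and abs(a[1])<.6 and a[2]>.02): continue
            print(n,k,st[i],np.round(a,3),"lo",np.round(np.percentile(P,3,axis=0),3),"hi",np.round(np.percentile(P,97,axis=0),3))
    # black foot extents
    P,_=cloud(c,d,(V<50)&(S<120)); 
    P=P[(P[:,2]>.034)&(P[:,2]<.046)&(P[:,0]>.3)&(P[:,0]<1.1)&(abs(P[:,1])<.6)]
    print(n,"black",len(P));np.save(f"pics/{n}_blk.npy",P)
    im=cv2.resize(p[150:300,220:460] if n=="scene" else p[120:240,270:430],None,fx=3,fy=3,interpolation=cv2.INTER_CUBIC)
    cv2.imwrite(f"pics/{n}c.png",im[:,:,::-1])
E
```

```text
scene orange [282 200  11   7  32] [ 0.518 -0.068  0.114] lo [ 0.503 -0.074  0.111] hi [ 0.524 -0.054  0.116]
scene brass [330 136  30  15  54] [ 0.637 -0.021  0.331] lo [ 0.612 -0.026  0.328] hi [ 0.681 -0.019  0.337]
scene brass [375 145  14   8  47] [0.71  0.013 0.334] lo [0.698 0.01  0.331] hi [0.723 0.016 0.337]
scene brass [395 183  12   8  48] [0.671 0.185 0.096] lo [0.657 0.181 0.089] hi [0.678 0.198 0.11 ]
scene brass [407 195   9  10  48] [0.69  0.22  0.046] lo [ 0.663  0.21  -0.   ] hi [0.7   0.281 0.049]
scene brass [371 197  23  19 181] [0.65  0.142 0.046] lo [0.635 0.115 0.036] hi [0.66  0.181 0.049]
scene brass [418 198  13  11 100] [0.722 0.228 0.046] lo [0.697 0.218 0.002] hi [0.735 0.288 0.049]
scene brass [296 216   8  10  33] [ 0.53  -0.035  0.046] lo [ 0.518 -0.043  0.031] hi [ 0.538 -0.023  0.049]
scene brass [306 216  13  11 111] [ 0.554 -0.018  0.045] lo [ 0.52  -0.032  0.001] hi [0.568 0.032 0.049]
scene brass [260 222  22  24 262] [ 0.509 -0.12   0.046] lo [ 0.492 -0.148  0.035] hi [ 0.525 -0.085  0.049]
scene white [284 212  20  26 200] [ 0.548 -0.075  0.06
[... 811 characters left out ...]
  11  13  64] [0.654 0.208 0.097] lo [0.648 0.199 0.087] hi [0.663 0.213 0.11 ]
side brass [308 204  14  10 120] [ 0.547 -0.01   0.045] lo [ 0.533 -0.032  0.034] hi [0.575 0.003 0.048]
side brass [324 204  10   7  50] [ 0.525 -0.038  0.046] lo [ 0.428 -0.056  0.033] hi [0.543 0.082 0.141]
side brass [230 214  24  18 194] [0.641 0.147 0.045] lo [0.633 0.122 0.037] hi [0.656 0.183 0.048]
side brass [187 222  27  13 208] [0.704 0.231 0.045] lo [0.669 0.213 0.036] hi [0.729 0.249 0.048]
side white [341 258  11   8  44] [0.337 0.144 0.085] lo [0.331 0.131 0.083] hi [0.345 0.154 0.087]
side white [339 269  13  19 117] [0.316 0.176 0.069] lo [0.294 0.158 0.068] hi [0.335 0.186 0.071]
side black 562
```

View pics/scenec.png

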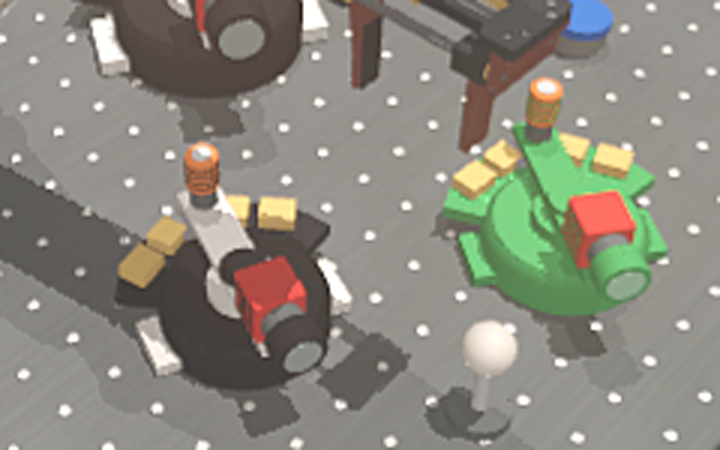

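The crop shows stage B: black, ring at crop (202,155), red camera with its lens towards the lower right, brass pairs at (150,250) and (255,212). Its heights match the description (ring top about 114 mm, camera top about 106 mm, brass at 46 mm), while A's camera top is at 143 mm. So B is the stage. The ball lies to its left (+y) and the black cylinder to its right. That means positive swing, with the ring moving towards -y, to the brass pair at (150,250).

```bash
python3 - <<'E'
from rig import r
from h import *
from scipy.optimize import least_squares as LS
def circ(P,R,c0):
    f=LS(lambda c:np.hypot(P[:,0]-c[0],P[:,1]-c[1])-R,c0,loss="soft_l1",f_scale=.002);return f.x,np.median(abs(f.fun))
A={}
for n in("scene","side"):
    z=np.load(f"pics/{n}0.npz");p,d=z["p"],z["d"];c=r.get_calibration(n)
    h=cv2.cvtColor(p,cv2.COLOR_RGB2HSV);H,S,V=[h[...,i].astype(int) for i in range(3)]
    Q,uv=cloud(c,d,np.ones(d.shape,bool));h=np.stack([H,S,V],-1)[uv[:,1],uv[:,0]]
    A[n]=(Q,h,uv)
    near=np.hypot(Q[:,0]-.51,Q[:,1]+.06)<.035
    s=near&(Q[:,2]>.083)&(Q[:,2]<.110)
    t=near&(Q[:,2]>.111)&(Q[:,2]<.120)
    print(n,"ring side",s.sum(),circ(Q[s],.014,[.51,-.06]),"top",t.sum(),Q[t].mean(0),"topz",np.median(Q[t,2]))
    dd=np.hypot(Q[:,0]-.59,Q[:,1]+.09)<.11
    f=dd&(Q[:,2]>.01)&(Q[:,2]<.036)&(h[:,2]<75);print(n,"foot side",f.sum())
    f2=np.c_[Q[f]];
    if f.sum()>20: print(circ(f2,.070,[.59,-.09]))
    m=dd&((h[:,0]<5)|(h[:,0]>174))&(h[:,1]>150)&(Q[:,2]>.066)
    tp=m&(Q[:,2]>.1015);print(n,"cam",m.sum(),"toponly",tp.sum(),Q[tp].mean(0) if tp.any() else 0)
    if tp.sum()>15: print(cv2.minAreaRect((Q[tp,:2]*1000).astype(np.float32)))
    np.savez(f"pics/{n}_q.npz",Q=Q,h=h,uv=uv)
    w=(np.hypot(Q[:,0]-.79,Q[:,1]+.045)<.05)&(Q[:,2]>.06);print("ball",np.median(Q[w],0))
s=[]
for n in A:
    Q=A[n][0];s.append(Q[(np.hypot(Q[:,0]-.51,Q[:,1]+.06)<.025)&(Q[:,2]>.083)&(Q[:,2]<.110)])
print("both",circ(np.vstack(s),.014,[.51,-.06]))
E
```

```text
scene ring side 93 (array([ 0.51043854, -0.06039041]), np.float64(0.0006153088873026707)) top 77 [ 0.5127368  -0.06247164  0.11483348] topz 0.11486819282900784
scene foot side 487
(array([ 0.58684443, -0.09325202]), np.float64(0.0018826102800369449))
scene cam 302 toponly 258 [ 0.63916702 -0.11496784  0.10462775]
((638.9940185546875, -113.6385498046875), (42.04456329345703, 42.065555572509766), 67.13737487792969)
ball [ 0.76332444 -0.0340046   0.31015251]
side ring side 106 (array([ 0.51025281, -0.05938916]), np.float64(0.0009287302783910793)) top 60 [ 0.5077832  -0.05626477  0.11398172] topz 0.1140900409738464
side foot side 314
(array([ 0.55490026, -0.06997886]), np.float64(0.0056184721969940316))
side cam 290 toponly 102 [ 0.63389697 -0.10583912  0.10401267]
((634.3944091796875, -106.89585876464844), (39.33376693725586, 39.42441177368164), 63.557376861572266)
ball [ 0.77034601 -0.0242764   0.08981874]
both (array([ 0.51037547, -0.05986564]), np.float64(0.0008153040947330159))
```

```bash
python3 -m pendant '[[0,0,0,-0.012,-0.033,0,0.0878],[0,0,0,-0.012,-0.033,0,0.0878],[0,0,0,-0.012,-0.033,0,0.0878],[0,0,0,-0.012,-0.033,0,0.0878],[0,0,0,-0.012,-0.033,0,0.0878]]'; python3 -m pendant '[[0,0,-0.118,0,0,0,0.0878],[0,0,-0.118,0,0,0,0.0878],[0,0,-0.118,0,0,0,0.0878],[0,0,-0.118,0,0,0,0.0878],[0,0,-0.118,0,0,0,0.0878],[0,0,-0.118,0,0,0,0.0878],[0,0,-0.118,0,0,0,0.0878],[0,0,-0.118,0,0,0,0.0878],[0,0,-0.118,0,0,0,0.0878],[0,0,-0.118,0,0,0,0.0878]]'
cat > go.py <<'E'
# usage: target x y z yaw(deg of tool y) -> remaining shift in tool axes
import sys;from rig import r;from h import *
from scipy.spatial.transform import Rotation as Ro
s=r.get_state();R=Ro.from_rotvec(s["ee_rot"]).as_matrix()
t=np.array([float(a) for a in sys.argv[1:4]])
print("t%.2f pos"%s["clock"],np.round(s["position"],4),"yaw",np.round(np.degrees(np.arctan2(R[1,1],R[0,1])),2),"tilt",np.round(R[:,2],3),"F",np.round(s["wrist_force"],2),"open",round(s["opening"]*87.8,2))
print("tool shift to go mm",np.round(R.T@(t-s["position"])*1e3,2))
E
python3 go.py 0.5104 -0.0599 0.085
python3 - <<'E'
from h import *
for n in("scene","side"):
    z=np.load(f"pics/{n}_q.npz");Q,h=z["Q"],z["h"]
    m=(abs(Q[:,2]-.046)<.0035)&(h[:,0]>=14)&(h[:,0]<=25)&(h[:,1]>85)
    for hd in(-22.4,):
        P=Q[m]-[.589,-.0922,0];rr=np.hypot(P[:,0],P[:,1]);a=(np.degrees(np.arctan2(P[:,1],P[:,0]))+180-hd+180)%360-180
        k=(abs(rr-.085)<.016);H,e=np.histogram(a[k],np.arange(-50,51,1))
        print(n,[(int(x),int(c)) for x,c in zip(e,H) if 15<abs(x)<50])
E
```

```text
clock: 0.52
position: [0.5073, -0.0576, 0.2172]
ee_rot: [-2.211, -2.226, 0.003]
wrist_force: [0.1, -0.8, -0.3]
opening: 0.999
clock: 1.35
position: [0.4936, -0.0627, 0.2139]
ee_rot: [-0.525, -3.08, 0.005]
wrist_force: [-0.3, -0.5, 0.1]
opening: 0.998
t1.35 pos [ 0.4936 -0.0627  0.2139] yaw 70.66 tilt [-0.017 -0.    -1.   ] F [-0.26 -0.5   0.15] open 87.59
tool shift to go mm [-16.96   8.91 128.57]
scene [(-49, 3), (-48, 4), (-47, 3), (-46, 5), (-45, 5), (-44, 3), (-43, 6), (-42, 4), (-41, 5), (-40, 5), (-39, 5), (-38, 4), (-37, 6), (-36, 3), (-35, 4), (-34, 4), (-33, 6), (-32, 2), (-31, 0), (-30, 0), (-29, 0), (-28, 0), (-27, 0), (-26, 0), (-25, 4), (-24, 1), (-23, 3), (-22, 6), (-21, 1), (-20, 6), (-19, 3), (-18, 1), (-17, 2), (-16, 2), (16, 3), (17, 3), (18, 3), (19, 7), (20, 4), (21, 3), (22, 4), (23, 7), (24, 4), (25, 5), (26, 6), (27, 3), (28, 2), (29, 8), (30, 5), (31, 5), (32, 5), (33, 5), (34, 2), (35, 0), (36, 0), (37, 0), (38, 1), (39, 1), (40, 5), (41, 3), (42, 6), (43, 4), (44, 6), (45, 2), (46, 8), (47, 4), (48, 2), (49, 6)]
side [(-49, 2), (-48, 5), (-47, 2), (-46, 2), (-45, 4), (-44, 4), (-43, 3), (-42, 4), (-41, 5), (-40, 3), (-39, 3), (-38, 4), (-37, 3), (-36, 5), (-35, 5), (-34, 3), (-33, 4), (-32, 4), (-31, 0), (-30, 0), (-29, 0), (-28, 0), (-27, 0), (-26, 0), (-25, 1), (-24, 3), (-23, 4), (-22, 2), (-21, 3), (-20, 2), (-19, 3), (-18, 3), (-17, 1), (-16, 1), (16, 0), (17, 2), (18, 1), (19, 3), (20, 2), (21, 2), (22, 1), (23, 2), (24, 4), (25, 1), (26, 2), (27, 5), (28, 5), (29, 3), (30, 1), (31, 3), (32, 2), (33, 0), (34, 0), (35, 0), (36, 4), (37, 3), (38, 2), (39, 6), (40, 2), (41, 3), (42, 3), (43, 2), (44, 4), (45, 0), (46, 4), (47, 3), (48, 3), (49, 2)]
```

```bash
python3 -m pendant '[[0,-0.008,0.02,-0.0085,0.0045,0,0.0878],[0,-0.008,0.02,-0.0085,0.0045,0,0.0878],[0,0,0,0,0,0,0.0878]]'; python3 go.py 0.5104 -0.0599 0.085
```

```text
clock: 1.6
position: [0.5138, -0.0601, 0.213]
ee_rot: [-0.6, -3.083, 0.01]
wrist_force: [0.7, 0.1, 0.3]
opening: 0.997
t1.60 pos [ 0.5138 -0.0601  0.213 ] yaw 67.97 tilt [-0.002 -0.006 -1.   ] F [0.67 0.08 0.34] open 87.58
tool shift to go mm [  3.31  -0.29 128.05]
```

```bash
python3 -m pendant '[[0,0,0,0.003,0,0.02,0.0878],[0,0,0,0,0,0.025,0.0878],[0,0,0,0,0,0.025,0.0878],[0,0,0,0,0,0.015,0.0878],[0,0,0,0,0,0.006,0.0878],[0,0,0,0,0,0,0.0878]]'; python3 go.py 0.5104 -0.0599 0.085; python3 - <<'E'
from rig import r
import cv2
p,d=r.camera("side");cv2.imwrite("pics/s2.png",p[:,:,::-1]);im=cv2.resize(p[100:260,240:440],None,fx=3,fy=3,interpolation=2)
w,_=r.camera("wrist");w=cv2.resize(w,(360,225));o=cv2.copyMakeBorder(w,0,600-225-120,0,240,cv2.BORDER_CONSTANT)[:0]
cv2.imwrite("pics/m1.png",cv2.vconcat([im[:360],cv2.copyMakeBorder(w,0,0,0,240,cv2.BORDER_CONSTANT)])[:,:,::-1])
E
```

```text
clock: 2.1
position: [0.5153, -0.0581, 0.1196]
ee_rot: [0.628, 3.073, -0.009]
wrist_force: [-0.9, 0.3, 0.1]
opening: 1.0
t2.10 pos [ 0.5153 -0.0581  0.1196] yaw 66.91 tilt [ 0.004 -0.007 -1.   ] F [-0.88  0.3   0.08] open 87.81
tool shift to go mm [ 3.98 -3.38 34.57]
```

View pics/m1.png

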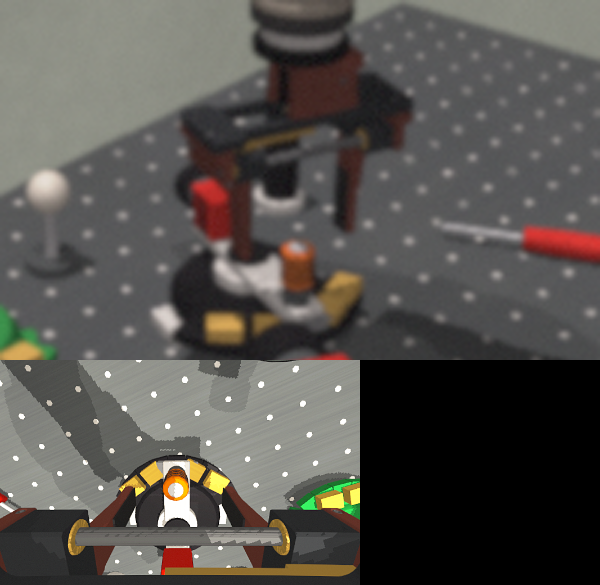

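The side crop shows the ring at (298,265) between the open fingers, clear of the red camera. In the wrist view the ring top is at (176,487), centred between the fingers.

```bash
python3 -m pendant '[[0,0,0,0.004,-0.0034,0.01,0.0878],[0,0,0,0,0,0.012,0.0878],[0,0,0,0,0,0.01,0.0878],[0,0,0,0,0,0,0.0878]]'; python3 go.py 0.5104 -0.0599 0.085
```

```text
clock: 2.53
position: [0.516, -0.0601, 0.0932]
ee_rot: [0.629, 3.06, -0.006]
wrist_force: [-0.6, 0.9, -0.3]
opening: 1.0
t2.53 pos [ 0.516  -0.0601  0.0932] yaw 66.77 tilt [ 0.016 -0.007 -1.   ] F [-0.58  0.89 -0.35] open 87.81
tool shift to go mm [ 5.34 -2.05  8.07]
```

```bash
python3 -m pendant '[[0,0.015,0,0.0055,-0.002,0.008,0.0878],[0,0,0,0,0,0,0.0878],[0,0,0,0,0,0,0.0878]]'; python3 go.py 0.5104 -0.0599 0.085
```

```text
clock: 2.78
position: [0.5113, -0.0597, 0.0862]
ee_rot: [0.633, 3.073, 0.0]
wrist_force: [-0.2, 1.2, 0.9]
opening: 1.001
t2.78 pos [ 0.5113 -0.0597  0.0862] yaw 66.73 tilt [ 0.004 -0.001 -1.   ] F [-0.25  1.17  0.91] open 87.88
tool shift to go mm [ 0.75 -0.51  1.16]
```

```bash
python3 -m pendant '[[0,0,0,0,0,0,0.06],[0,0,0,0,0,0,0.045],[0,0,0,0,0,0,0.036],[0,0,0,0,0,0,0.032],[0,0,0,0,0,0,0.032]]'; python3 go.py 0.5104 -0.0599 0.085;  python3 -m pendant '[[0,0,0,0,0,0,0.0305],[0,0,0,0,0,0,0.0305]]';python3 go.py 0.5104 -0.0599 0.085
python3 - <<'E'
from rig import r
import cv2
w,_=r.camera("wrist");cv2.imwrite("pics/w2.png",w[120:400,160:480][:,:,::-1])
E
```

```text
clock: 3.2
position: [0.5123, -0.0598, 0.0875]
ee_rot: [0.633, 3.071, 0.001]
wrist_force: [0.8, -0.4, -0.6]
opening: 0.661
t3.20 pos [ 0.5123 -0.0598  0.0875] yaw 66.7 tilt [ 0.006 -0.001 -1.   ] F [ 0.76 -0.35 -0.65] open 58.0
tool shift to go mm [ 1.71 -0.82  2.54]
clock: 3.37
position: [0.5124, -0.0598, 0.0877]
ee_rot: [0.633, 3.071, 0.001]
wrist_force: [-0.4, -0.6, -0.5]
opening: 0.509
t3.37 pos [ 0.5124 -0.0598  0.0877] yaw 66.7 tilt [ 0.006 -0.001 -1.   ] F [-0.37 -0.64 -0.51] open 44.69
tool shift to go mm [ 1.83 -0.93  2.73]
```

View pics/w2.png

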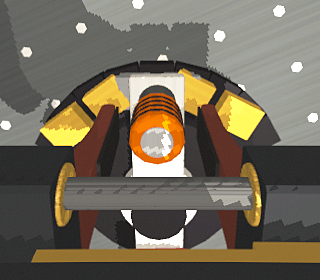

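The wrist view shows the ring top at (156,142), midway between the fingers at about 95 and 217.

```bash
python3 -m pendant '[[0,0,0,0.0015,-0.0008,0.002,0.036],[0,0,0,0,0,0,0.032],[0,0,0,0,0,0,0.0315]]'; python3 go.py 0.5104 -0.0599 0.085;  python3 -m pendant '[[0,0,0,0,0,0,0.03],[0,0,0,0,0,0,0.03]]';python3 go.py 0.5104 -0.0599 0.085
```

```text
clock: 3.67
position: [0.5105, -0.0599, 0.0855]
ee_rot: [0.633, 3.071, 0.001]
wrist_force: [-0.2, 0.6, 0.4]
opening: 0.363
t3.67 pos [ 0.5105 -0.0599  0.0855] yaw 66.71 tilt [ 0.006 -0.001 -1.   ] F [-0.21  0.58  0.37] open 31.89
tool shift to go mm [ 0.12 -0.02  0.48]
clock: 3.83
position: [0.5103, -0.0599, 0.0853]
ee_rot: [0.633, 3.071, 0.001]
wrist_force: [0.7, -0.1, -0.9]
opening: 0.346
t3.83 pos [ 0.5103 -0.0599  0.0853] yaw 66.71 tilt [ 0.006 -0.001 -1.   ] F [ 0.73 -0.11 -0.87] open 30.42
tool shift to go mm [-0.05  0.05  0.34]
```

```bash
python3 -m pendant '[[0,0,0,0,0,0,0.029],[0,0,0,0,0,0,0.0285]]'; python3 go.py 0.5104 -0.0599 0.085;  python3 -m pendant '[[0,0,0,0,0,0,0.028],[0,0,0,0,0,0,0.0275]]';python3 go.py 0.5104 -0.0599 0.085
```

```text
clock: 4.0
position: [0.5104, -0.0598, 0.0854]
ee_rot: [0.633, 3.071, 0.001]
wrist_force: [0.4, -0.7, -0.6]
opening: 0.327
t4.00 pos [ 0.5104 -0.0598  0.0854] yaw 66.71 tilt [ 0.006 -0.001 -1.   ] F [ 0.43 -0.74 -0.65] open 28.68
tool shift to go mm [-0.01 -0.1   0.36]
clock: 4.17
position: [0.5105, -0.0596, 0.0854]
ee_rot: [0.633, 3.071, 0.001]
wrist_force: [0.3, -0.5, -0.7]
opening: 0.315
t4.17 pos [ 0.5105 -0.0596  0.0854] yaw 66.72 tilt [ 0.006 -0.    -1.   ] F [ 0.26 -0.46 -0.69] open 27.69
tool shift to go mm [-0.02 -0.37  0.35]
```

```bash
python3 -m pendant '[[0,0,0,0,0,0,0.02],[0,0,0,0,0,0,0.02],[0,0,0,0,0,0,0.02]]'; python3 go.py 0.5104 -0.0599 0.097;  python3 -m pendant '[[0,0,0,0,0,-0.003,0.02],[0,0,0,0,0,-0.003,0.02]]';python3 go.py 0.5104 -0.0599 0.097
```

```text
clock: 4.42
position: [0.5105, -0.0596, 0.0854]
ee_rot: [0.632, 3.071, 0.001]
wrist_force: [0.4, 0.7, -0.9]
opening: 0.312
t4.42 pos [ 0.5105 -0.0596  0.0854] yaw 66.73 tilt [ 0.006 -0.    -1.   ] F [ 0.4   0.75 -0.94] open 27.39
tool shift to go mm [ -0.09  -0.34 -11.62]
clock: 4.58
position: [0.5104, -0.0597, 0.0904]
ee_rot: [0.632, 3.071, 0.001]
wrist_force: [3.5, -0.5, -9.7]
opening: 0.313
t4.58 pos [ 0.5104 -0.0597  0.0904] yaw 66.74 tilt [ 0.006 -0.    -1.   ] F [ 3.47 -0.53 -9.75] open 27.48
tool shift to go mm [-0.16 -0.19 -6.61]
```

```bash
python3 -m pendant '[[0,0,0,0,0,-0.003,0.02],[0,0,0,0,0,-0.003,0.02],[0,0,0,0,0,0,0.02]]'; python3 go.py 0.5104 -0.0599 0.097
```

```text
clock: 4.83
position: [0.5103, -0.0598, 0.096]
ee_rot: [0.632, 3.072, 0.001]
wrist_force: [3.4, -0.9, -11.1]
opening: 0.308
t4.83 pos [ 0.5103 -0.0598  0.096 ] yaw 66.75 tilt [ 0.006 -0.    -1.   ] F [  3.43  -0.9  -11.08] open 27.01
tool shift to go mm [-0.12 -0.08 -1.01]
```

```bash
cat > arc.py <<'E'
import sys;from rig import r;from h import *
s=r.get_state();p=s["position"];P=p[:2]-[.589,-.0922]
from scipy.spatial.transform import Rotation as Ro
R=Ro.from_rotvec(s["ee_rot"]).as_matrix()
a=(np.degrees(np.arctan2(P[1],P[0]))-157.6)%360
print("t%.2f swing %.2f r %.2f travel %.2f yaw-rel %.2f"%(s["clock"],(a+180)%360-180,1e3*np.hypot(*P),(p[2]-.0854)*1e3,np.degrees(np.arctan2(R[1,1],R[0,1]))-67.6-((a+180)%360-180)),"tiltz",np.round(R.T@[0,0,-1],3)[:2],"Ftool",np.round(R.T@s["wrist_force"],2),"open",round(s["opening"]*87.8,2))
E
python3 -m pendant '[[0,0,0,0,0,-0.001,0.02],[0,0,-0.05,-0.0001,-0.0042,0,0.02],[0,0,-0.05,-0.0001,-0.0042,0,0.02],[0,0,0,0,0,0,0.02]]'; python3 arc.py
```

```text
clock: 5.17
position: [0.5074, -0.0683, 0.0966]
ee_rot: [0.472, 3.1, -0.0]
wrist_force: [4.1, -0.9, -11.8]
opening: 0.311
t5.17 swing 6.08 r 85.05 travel 11.21 yaw-rel -0.99 tiltz [ 0.006 -0.001] Ftool [-4.13  0.38 11.83] open 27.32
```

```bash
R='x'; python3 -m pendant '[[0,0,-0.05,-0.0001,-0.0042,0,0.02],[0,0,-0.05,-0.0001,-0.0042,0,0.02],[0,0,-0.05,-0.0001,-0.0042,0,0.02],[0,0,-0.05,-0.0001,-0.0042,0,0.02],[0,0,0,0,0,0,0.02]]'; python3 arc.py
```

```text
clock: 5.58
position: [0.5043, -0.0848, 0.0963]
ee_rot: [0.159, 3.131, 0.0]
wrist_force: [4.3, -0.7, -10.6]
opening: 0.312
t5.58 swing 17.38 r 85.05 travel 10.91 yaw-rel -0.80 tiltz [ 0.007 -0.   ] Ftool [-4.25 -0.23 10.67] open 27.39
```

```bash
python3 -m pendant '[[0,0,-0.05,-0.0001,-0.0042,0,0.02],[0,0,-0.05,-0.0001,-0.0042,0,0.02],[0,0,-0.05,-0.0001,-0.0042,0,0.02],[0,0,-0.05,-0.0001,-0.0042,0,0.02],[0,0,-0.03,0,-0.0026,0,0.02],[0,0,0,0,0,0,0.02]]'; python3 arc.py; python3 - <<'E'
from rig import r
import cv2
w,_=r.camera("wrist");cv2.imwrite("pics/w3.png",cv2.resize(w[120:400,160:480],None,fx=2,fy=2)[:,:,::-1])
E
```

```text
clock: 6.08
position: [0.5047, -0.1031, 0.096]
ee_rot: [-0.189, 3.13, 0.001]
wrist_force: [4.5, -1.3, -11.0]
opening: 0.316
t6.08 swing 29.74 r 84.99 travel 10.56 yaw-rel -0.41 tiltz [ 0.006 -0.   ] Ftool [-4.28 -1.89 11.05] open 27.77
```

View pics/w3.png

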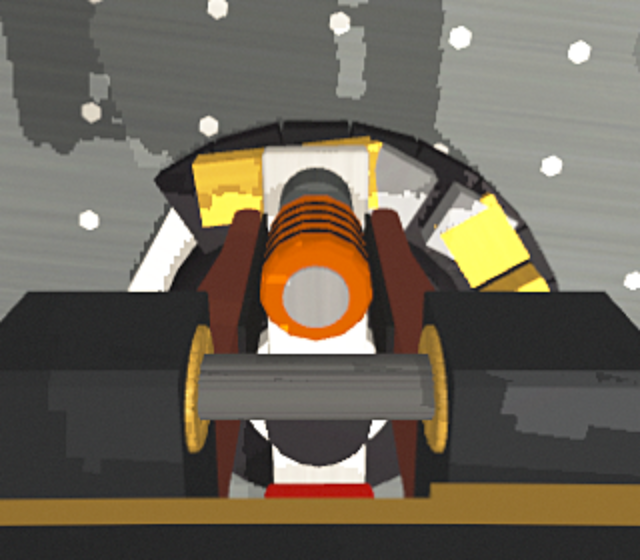

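The wrist view shows the bracket swung with the ring gripped at (317,270), and the left brass piece at (230,190) still ahead. Next I lower the pin to the track and let the ring go into a loose cage.

```bash
python3 -m pendant '[[0,0,0,0,0,0.002,0.02],[0,0,0,0,0,0,0.031],[0,0,0,0,0,0,0.031]]'; python3 arc.py; python3 -m pendant '[[0,0,0,0,0,0,0.031]]'; python3 arc.py
```

```text
clock: 6.38
position: [0.5044, -0.102, 0.0948]
ee_rot: [-0.18, 3.131, 0.001]
wrist_force: [0.8, 0.9, -0.2]
opening: 0.347
t6.38 swing 29.01 r 85.21 travel 9.39 yaw-rel -0.01 tiltz [ 0.005 -0.   ] Ftool [-0.88  0.85  0.22] open 30.49
clock: 6.47
position: [0.5044, -0.1015, 0.0954]
ee_rot: [-0.18, 3.131, 0.001]
wrist_force: [-0.6, -0.2, -0.2]
opening: 0.351
t6.47 swing 28.71 r 85.12 travel 9.99 yaw-rel 0.28 tiltz [ 0.005 -0.   ] Ftool [ 0.63 -0.12  0.16] open 30.78
```

```bash
for i in 1; do python3 -m pendant '[[0,0,-0.012,0,-0.001,0,0.031],[0,0,-0.012,0,-0.001,0,0.031]]' >/dev/null; python3 arc.py; done;  python3 -m pendant '[[0,0,-0.012,0,-0.001,0,0.031],[0,0,-0.012,0,-0.001,0,0.031]]' >/dev/null; python3 arc.py
```

```text
t6.63 swing 29.57 r 84.61 travel 11.08 yaw-rel 0.91 tiltz [ 0.006 -0.   ] Ftool [-0.51 -0.59 -1.08] open 31.02
t6.80 swing 30.75 r 84.28 travel 11.65 yaw-rel 1.28 tiltz [ 0.007 -0.   ] Ftool [-0.26  3.72  1.14] open 30.87
```

```bash
python3 -m pendant '[[0,0,-0.018,0.0001,-0.0012,0.001,0.031],[0,0,-0.018,0.0001,-0.0012,0.001,0.031]]' >/dev/null; python3 arc.py;  python3 -m pendant '[[0,0,-0.016,0.0002,-0.0012,0.001,0.031],[0,0,-0.016,0.0002,-0.0012,0.001,0.031]]' >/dev/null; python3 arc.py
python3 - <<'E'
from rig import r
from h import *
p,d=r.camera("side");c=r.get_calibration("side")
h=cv2.cvtColor(p,cv2.COLOR_RGB2HSV);H,S,V=[h[...,i].astype(int) for i in range(3)]
Q,uv=cloud(c,d,(H>=5)&(H<=16)&(S>110)&(V>60));k=np.hypot(Q[:,0]-.506,Q[:,1]+.108)<.03
Q=Q[k];print(len(Q),np.percentile(Q[:,2],[2,50,90,95,98]))
E
```

```text
t6.97 swing 30.87 r 83.58 travel 10.30 yaw-rel 3.49 tiltz [ 0.008 -0.002] Ftool [-0.02  5.86 -4.61] open 31.05
t7.13 swing 30.77 r 82.97 travel 8.77 yaw-rel 5.76 tiltz [ 0.009 -0.005] Ftool [-0.13  4.88 -4.72] open 31.06
99 [0.09064857 0.11267523 0.23024226 0.24235204 0.25136897]
```

```bash
python3 -m pendant '[[0,0,0.03,0.0015,-0.0005,-0.0003,0.031],[0,0,0.03,0.001,-0.001,0,0.031]]' >/dev/null; python3 arc.py;  python3 -m pendant '[[0,0,0,0.0003,-0.0018,0,0.031]]' >/dev/null; python3 arc.py;  python3 -m pendant '[[0,0,0,0.0003,-0.002,0,0.031]]' >/dev/null; python3 arc.py
```

```text
t7.35 swing 30.90 r 84.36 travel 8.89 yaw-rel 2.28 tiltz [ 0.011 -0.007] Ftool [-1.43  5.41 -1.44] open 31.3
t7.43 swing 31.13 r 84.36 travel 8.89 yaw-rel 1.95 tiltz [ 0.011 -0.009] Ftool [-0.59  9.59 -2.39] open 31.05
t7.52 swing 31.14 r 84.39 travel 8.83 yaw-rel 1.93 tiltz [ 0.011 -0.011] Ftool [-1.32  8.04 -2.86] open 31.18
```

```bash
python3 - <<'E'
from rig import r
from h import *
ims=[]
for n in("side","scene"):
    p,d=r.camera(n);c=r.get_calibration(n)
    h=cv2.cvtColor(p,cv2.COLOR_RGB2HSV);H,S,V=[h[...,i].astype(int) for i in range(3)]
    Q,uv=cloud(c,d,(V>0));k=(np.hypot(Q[:,0]-.505,Q[:,1]+.104)<.016)&(Q[:,2]<.13)&(Q[:,2]>.04)
    hh=h[uv[:,1],uv[:,0]];o=k&(hh[:,0]>=5)&(hh[:,0]<=16)&(hh[:,1]>110)
    print(n,o.sum(),np.round(np.percentile(Q[o,2],[2,50,90,95,98]) if o.any() else 0,4),"cxy",Q[o].mean(0) if o.any() else 0)
    u,v=uv[o].mean(0).astype(int) if o.any() else (330,190)
    ims.append(cv2.resize(p[v-40:v+40,u-50:u+50],(400,320),interpolation=2))
w,_=r.camera("wrist");ims=[cv2.hconcat(ims)]
ims.append(cv2.copyMakeBorder(w[120:400,160:480],0,0,0,480,cv2.BORDER_CONSTANT))
cv2.imwrite("pics/m2.png",cv2.vconcat(ims)[:,:,::-1])
E
python3 arc.py
```

```text
side 39 [0.0894 0.1113 0.1217 0.1224 0.1228] cxy [ 0.49252598 -0.1015631   0.10906603]
scene 89 [0.0917 0.1137 0.1225 0.1232 0.1249] cxy [ 0.51528146 -0.10545235  0.11110438]
t7.67 swing 31.13 r 84.37 travel 8.83 yaw-rel 1.97 tiltz [ 0.011 -0.011] Ftool [-0.32  8.41 -2.9 ] open 31.25
```

View pics/m2.png

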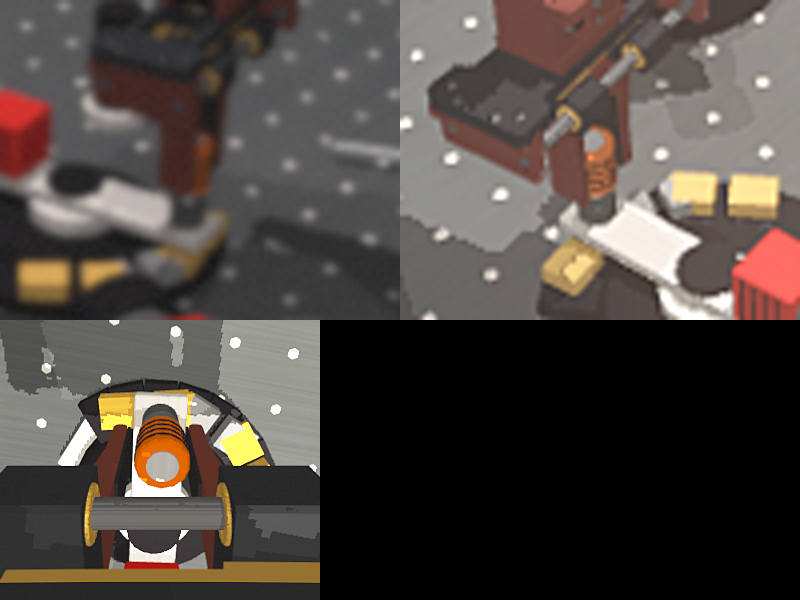

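The ring top is at about 0.1225 m in both views, so the pin is still up on the track (travel about 8 mm). My fingers are pressing it down slightly, which adds drag. I'll push with a slight upward relief instead.

```bash
python3 -m pendant '[[0,0,0,0.0003,-0.0015,-0.0012,0.031]]' >/dev/null; python3 arc.py;  python3 -m pendant '[[0,0,0,0.0003,-0.002,-0.0008,0.031]]' >/dev/null; python3 arc.py;  python3 -m pendant '[[0,0,0,0.0003,-0.002,-0.0008,0.031]]' >/dev/null; python3 arc.py
```

```text
t7.75 swing 31.16 r 84.82 travel 9.58 yaw-rel 1.96 tiltz [ 0.01  -0.013] Ftool [-1.4   4.85  4.26] open 31.14
t7.83 swing 31.68 r 85.27 travel 9.88 yaw-rel 1.44 tiltz [ 0.01  -0.014] Ftool [-1.95  4.31  3.64] open 31.13
t7.92 swing 32.29 r 85.76 travel 10.10 yaw-rel 0.82 tiltz [ 0.009 -0.015] Ftool [-2.72  4.43  3.08] open 31.25
```

```bash
python3 -m pendant '[[0.004,0,-0.01,-0.0005,-0.002,-0.0006,0.031]]' >/dev/null; python3 arc.py;  python3 -m pendant '[[0.004,0,-0.01,-0.0003,-0.002,-0.0006,0.031]]' >/dev/null; python3 arc.py;  python3 -m pendant '[[0.004,0,-0.01,-0.0002,-0.002,-0.0006,0.031]]' >/dev/null; python3 arc.py
```

```text
t8.00 swing 33.01 r 85.79 travel 10.09 yaw-rel 0.63 tiltz [ 0.008 -0.013] Ftool [-0.39  5.62  2.28] open 31.26
t8.08 swing 33.54 r 85.79 travel 10.11 yaw-rel 0.67 tiltz [ 0.007 -0.01 ] Ftool [-1.41  5.72  2.14] open 30.73
t8.17 swing 34.11 r 85.88 travel 10.09 yaw-rel 0.68 tiltz [ 0.006 -0.008] Ftool [-2.15  5.53  2.86] open 30.99
```

```bash
python3 -m pendant '[[0.003,0,-0.01,-0.0004,-0.002,-0.0006,0.031]]' >/dev/null; python3 arc.py;  python3 -m pendant '[[0.003,0,-0.01,-0.0003,-0.002,-0.0006,0.031]]' >/dev/null; python3 arc.py;  python3 -m pendant '[[0.003,0,-0.01,-0.0003,-0.0018,-0.0006,0.031]]' >/dev/null; python3 arc.py
```

```text
t8.25 swing 34.68 r 85.80 travel 10.06 yaw-rel 0.70 tiltz [ 0.006 -0.006] Ftool [-1.08  4.26  2.74] open 31.47
t8.33 swing 35.32 r 85.88 travel 9.99 yaw-rel 0.65 tiltz [ 0.005 -0.004] Ftool [-1.68  3.26  3.64] open 30.97
t8.42 swing 36.16 r 86.20 travel 9.92 yaw-rel 0.39 tiltz [ 0.003 -0.002] Ftool [0.4  0.9  0.59] open 31.16
```

The side force fell from about 4 N to under 1 N, so the pin may have dropped. I'll check the ring height.

```bash
cat > hgt.py <<'E'
from rig import r
from h import *
import sys
x,y=map(float,sys.argv[1:3])
for n in("side","scene"):
    p,d=r.camera(n);c=r.get_calibration(n)
    h=cv2.cvtColor(p,cv2.COLOR_RGB2HSV)
    Q,uv=cloud(c,d,d>0);k=(np.hypot(Q[:,0]-x,Q[:,1]-y)<.018)&(Q[:,2]<.13)&(Q[:,2]>.04)
    hh=h[uv[:,1],uv[:,0]];o=k&(hh[:,0]>=5)&(hh[:,0]<=16)&(hh[:,1]>110)
    print(n,o.sum(),np.round(np.percentile(Q[o,2],[2,50,90,95,98]),4) if o.any() else "")
    cv2.imwrite(f"pics/h_{n}.png",p[:,:,::-1])
E
python3 hgt.py 0.506 -0.111; python3 arc.py
```

```text
side 53 [0.0767 0.0975 0.1169 0.1176 0.1189]
scene 97 [0.083  0.1066 0.1145 0.1152 0.1157]
t8.52 swing 36.92 r 86.31 travel 10.25 yaw-rel -0.44 tiltz [ 0.003 -0.001] Ftool [-0.68  0.91  0.83] open 31.11
```

The ring top fell from 0.1225 to about 0.115 m, a drop of 8 mm, so the pin is in the brass notch. I'll open the gripper and retreat straight up.

```bash
python3 -m pendant '[[0,0,0,0,0.001,0,0.06],[0,0,0,0,0,0,0.0878],[0,0,0,0,0,0,0.0878],[0,0,0,0,0,0,0.0878],[0,0,0,0,0,0,0.0878],[0,0,0,0,0,0,0.0878],[0,0,0,0,0,0,0.0878]]' ; python3 arc.py; python3 -m pendant '[[0,0,0,0,0,-0.015,0.0878],[0,0,0,0,0,-0.03,0.0878],[0,0,0,0,0,-0.03,0.0878],[0,0,0,0,0,-0.03,0.0878],[0,0,0,0,0,-0.02,0.0878],[0,0,0,0,0,0,0.0878]]'; python3 arc.py; python3 hgt.py 0.506 -0.111; python3 - <<'E'
import cv2
a=cv2.imread("pics/h_side.png")[100:260,250:450];b=cv2.imread("pics/h_scene.png")[170:330,210:410]
cv2.imwrite("pics/fin.png",cv2.resize(cv2.hconcat([a,b]),(800,320),interpolation=2))
from rig import r
from h import *
# ring circle, ball/jar etc. compare
from scipy.optimize import least_squares as LS
S=[]
for n in("scene","side"):
    p,d=r.camera(n);c=r.get_calibration(n);Q,uv=cloud(c,d,d>0)
    S.append(Q[(np.hypot(Q[:,0]-.506,Q[:,1]+.111)<.025)&(Q[:,2]>.083)&(Q[:,2]<.110)])
    t=Q[(np.hypot(Q[:,0]-.506,Q[:,1]+.111)<.022)&(Q[:,2]>.1)&(Q[:,2]<.13)];print(n,"topz",np.percentile(t[:,2],[50,80,95]))
P=np.vstack(S);f=LS(lambda c:np.hypot(P[:,0]-c[0],P[:,1]-c[1])-.014,[.506,-.111],loss="soft_l1",f_scale=.002).x
print(f,"swing",(np.degrees(np.arctan2(f[1]+.0922,f[0]-.589))-157.6)%360)
E
```

```text
clock: 9.1
position: [0.5054, -0.1168, 0.0963]
ee_rot: [-0.375, 3.115, -0.004]
wrist_force: [0.2, -0.1, 0.1]
opening: 0.844
t9.10 swing 38.82 r 87.11 travel 10.90 yaw-rel -2.69 tiltz [0.004 0.003] Ftool [-0.2  -0.19 -0.12] open 74.06
clock: 9.6
position: [0.5032, -0.1162, 0.2249]
ee_rot: [0.376, -3.118, 0.001]
wrist_force: [1.0, 0.6, -0.3]
opening: 0.998
t9.60 swing 38.04 r 89.13 travel 139.52 yaw-rel -1.88 tiltz [-0.001  0.   ] Ftool [-1.07  0.33  0.32] open 87.65
side 131 [0.0801 0.1015 0.1139 0.1146 0.1158]
scene 137 [0.0836 0.1049 0.1149 0.1156 0.1164]
scene topz [0.11372391 0.11567418 0.11722124]
side topz [0.1119823  0.11439941 0.11588745]
[ 0.50631543 -0.11219319] swing 35.99324612095626
```

View pics/fin.png

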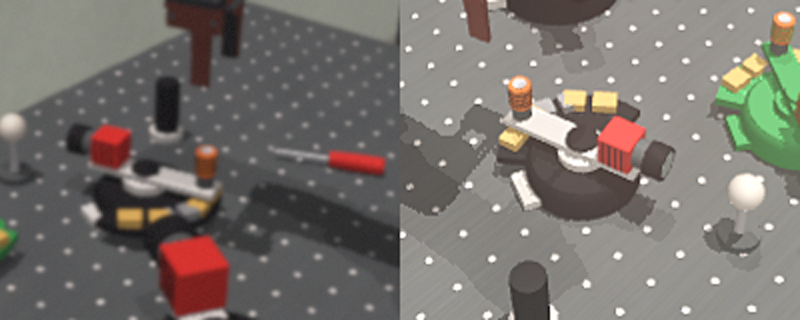

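The final views show the camera turned towards the white ball, with the ring at crop (519,95) level with its home height. The ball, black cylinder and screwdriver are in place.

```bash
python3 -c "
from rig import r
print(r.hand_in(), r.get_state()['wrist_force'])"
```

```text
the job is handed in; nothing more can be done
the job is handed in; nothing more can be done
```

The inspection camera now points to the white ball's side, and the pin has dropped into the brass notch there. The job is handed in; the robot gives no verdict.

- **What I did:** I picked the smaller black stage and gripped the ring. I lifted it about 11 mm, well under the 16 mm limit, and swung the bracket about 30° towards the ball (positive swing). I then let the pin rest on the track and nudged the ring along with loosely opened fingers until it fell in.
- **Last checks:** The measured swing is 36.0° (0.63 rad), which agrees with the notch I measured beforehand at 34.5–36.7°. The ring top fell about 8 mm and is back at its starting height, within about 1 mm in both views. The gripper is open and about 0.11 m above the ring, and the robot's clock read about 10 s.
- **What did not go smoothly:** The first push stalled at 8–10 N sideways because the fingers were also pressing the ring down by about 3–5 N. Adding a slight upward relief let it slide at 4–6 N. I never measured the force between pin and track directly. I estimate it stayed under about 14 N, against the 20 N limit.
- **Bystanders:** The ball, cylinder and screwdriver looked unmoved in the final picture, but I did not measure them again. The lens jar was outside that crop; the arm never worked near it.

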